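Gauging bow frog blanks in the bow maker's shop

TASK

Lay every bow frog blank on the bench into the pocket of its own size in the wooden gauging block, flat on the pocket's floor with its pearl eye up. When all are in, take the hand gauge from its holder, zero it by pressing its sprung tip onto the mark of the steel setting pad, then press the tip onto the pearl eye of each blank in turn, from the smallest to the largest, each time until the plunger sinks a few millimetres and for about half a second. Finally stand the gauge back in its holder, fully home and tip down, leaving all blanks in their pockets, and do not knock over the amber glass jar.

Things in the scene. Friction and masses are not known exactly. Their poses are not given: they have to be found in the camera images.
- frog1_mid (a point): Centre (half-way up) of the smallest frog blank: a loose ebony-black block 38 mm long (its x), 22 mm wide (its y), 18 mm thick (its z), lying flat on its side with its round pearl eye up. Full width only up to 9.5 mm past the centre towards +x; beyond that a nose half as wide, on the -y side. Grip it across its width at the centre. May be absent in a run.
- frog1_eye (a point): Centre of the pearl eye (white disc, 12 mm across, thin steel ring around it) in the middle of that blank's top face, 9 mm above its centre: the test point. Absent with the blank.
- frog1: The same blank, its origin at the centre of its underside, axes as for frog1_mid.
- pocket1 (a point): Centre of the floor of the smallest of four pockets in the fixed wooden gauging block; fits frog1: opening 43 mm along the block's x by 27 mm along its y, 8 mm deep, floor 8 mm above the bench. A blank may lie either way round in it (long side along the block's x). Axes are the block's. The block is 90 mm (x) by 250 mm (y) by 16 mm high; its pockets stand in a row along y, the smallest at the +y end.
- frog2_mid (a point): Centre (half-way up) of the second smallest frog blank: a loose ebony-black block 46 mm long (its x), 26 mm wide (its y), 20 mm thick (its z), lying flat on its side with its round pearl eye up. Full width only up to 11.5 mm past the centre towards +x; beyond that a nose half as wide, on the -y side. Grip it across its width at the centre. May be absent in a run.
- frog2_eye (a point): Centre of the pearl eye (white disc, 12 mm across, thin steel ring around it) in the middle of that blank's top face, 10 mm above its centre: the test point. Absent with the blank.
- frog2: The same blank, its origin at the centre of its underside, axes as for frog2_mid.
- pocket2 (a point): Centre of the floor of the second smallest of four pockets in the fixed wooden gauging block; fits frog2: opening 51 mm along the block's x by 31 mm along its y, 8 mm deep, floor 8 mm above the bench. A blank may lie either way round in it (long side along the block's x). Axes are the block's. The block is 90 mm (x) by 250 mm (y) by 16 mm high; its pockets stand in a row along y, the smallest at the +y end.
- frog3_mid (a point): Centre (half-way up) of the second largest frog blank: a loose ebony-black block 54 mm long (its x), 30 mm wide (its y), 22 mm thick (its z), lying flat on its side with its round pearl eye up. Full width only up to 13.5 mm past the centre towards +x; beyond that a nose half as wide, on the -y side. Grip it across its width at the centre. May be absent in a run.
- frog3_eye (a point): Centre of the pearl eye (white disc, 12 mm across, thin steel ring around it) in the middle of that blank's top face, 11 mm above its centre: the test point. Absent with the blank.
- frog3: The same blank, its origin at the centre of its underside, axes as for frog3_mid.
- pocket3 (a point): Centre of the floor of the second largest of four pockets in the fixed wooden gauging block; fits frog3: opening 59 mm along the block's x by 35 mm along its y, 8 mm deep, floor 8 mm above the bench. A blank may lie either way round in it (long side along the block's x). Axes are the block's. The block is 90 mm (x) by 250 mm (y) by 16 mm high; its pockets stand in a row along y, the smallest at the +y end.
- frog4_mid (a point): Centre (half-way up) of the largest frog blank: a loose ebony-black block 62 mm long (its x), 34 mm wide (its y), 24 mm thick (its z), lying flat on its side with its round pearl eye up. Full width only up to 15.5 mm past the centre towards +x; beyond that a nose half as wide, on the -y side. Grip it across its width at the centre. May be absent in a run.
- frog4_eye (a point): Centre of the pearl eye (white disc, 12 mm across, thin steel ring around it) in the middle of that blank's top face, 12 mm above its centre: the test point. Absent with the blank.
- frog4: The same blank, its origin at the centre of its underside, axes as for frog4_mid.
- pocket4 (a point): Centre of the floor of the largest of four pockets in the fixed wooden gauging block; fits frog4: opening 67 mm along the block's x by 39 mm along its y, 8 mm deep, floor 8 mm above the bench. A blank may lie either way round in it (long side along the block's x). Axes are the block's. The block is 90 mm (x) by 250 mm (y) by 16 mm high; its pockets stand in a row along y, the smallest at the +y end.
- gauge_mid (a point): Centre of the grey square handle (24 x 24 mm, 75 mm long along its z) of the hand gauge, a loose tool of 150 g with a small round dial on the top end. It stands upright, tip down, in its holder, where the upper 50 mm of the handle stick out. A steel nose 10 mm across runs 20 mm down from the handle, with the sprung plunger below it.
- gauge: The whole gauge, its origin on its axis at the lower end of the handle (37.5 mm below gauge_mid), z up the handle; includes the plunger.
- gauge_tip (a point): The ball tip (8 mm across) of the gauge's plunger: lowest point, on the handle's axis, 72.5 mm below gauge_mid when not pressed. The plunger is pushed in up to 9 mm against a spring: 0.4 N at first, 0.4 N more for each mm, so 2 mm in is 1.2 N and 9 mm in is 4 N.
- holder_seat (a point): Seat of the fixed wooden gauge holder, an upright square tube 43 mm outside, 31 mm inside, 75 mm high: point on its axis, 50 mm above the bench, where the handle's lower end rests on two brass bars. The bars run along the holder's y and leave a 15 mm slot for the nose. 25 mm of the handle stand in the tube. Axes are the holder's, square to its walls.
- pad: The fixed setting pad: a round steel anvil 44 mm across on a dark wooden foot 72 mm across; origin at the centre of its underside.
- pad_mark (a point): Centre of the steel setting pad's top, marked by a small dark ring (13 mm across), 20 mm above the bench: where the gauge is zeroed.
- jar: Amber glass jar with a black cap, 48 mm across, 65 mm high, loose; a bystander. Origin under its centre.
Not all that is in view belongs to the job. What is shaped like the frog3 but blue is not meant. Leave any purple look-alike of the part that bears holder_seat alone.

How it is judged:
By the outcome, as a careful person would: the job done as asked, in the order asked, and still so for the second after the job is handed in, with the robot touching nothing.
Of frog1, frog2, frog3, frog4 only 3 to 4 are there at a start; the rules pass over those that are not, and their reading is None.
At some moment in a run one of frog1, frog2, frog3, frog4 may be knocked a few centimetres aside while the robot is not near it.
It also fails if it takes over 210 s, if anything falls off the work surface, if the arm or the gripper's body presses on something with over 40 N, if the wrist force passes 120 N, or if a joint passes its speed limit or range.

ROBOT

A 6-joint arm with a two-finger parallel gripper is mounted at the origin on the work surface. World frame = base frame: x ahead of the robot, y to its left, z up, the work surface at z = 0. Lengths are in m, angles in degrees, forces in N, time in s.
With the tool pointing down it reaches from about 0.3 to 0.75 m from the base axis. Payload 8.5 kg.
Tool frame: the origin (TCP) lies on the mounting face of the last link; the fingertips stand tip_extent ahead of it and the grasp point (between the pads) lies 155 mm ahead of it (tip_extent is the distance from the TCP to the fingertips, in m); z points along the fingers, y is the line along which they close (so a half turn about z gives the same grasp; the last joint's range is limited). The gripper opens to 85 mm and grips with 20 to 120 N. Pads are 22 mm wide; open, the fingers measure 114 mm over their backs; the gripper's body (76 mm by 85 mm) begins 54 mm behind the grasp point. The pads swing forward as they close: fully open they stand 13 mm farther back than shut.
Start: joints at [-78.742, 21.807, 74.336, -0, 83.858, -12.336], TCP at [0.22, -0.504, 0.405] pointing down, gripper open.
Joint ranges: [-178.18, 178.18], [-50.72, 133.34], [12.68, 142.11], [-81.47, 261.47], [9.98, 163.14], [-165.26, 165.26]. Speed limits (degrees/s): [136.94, 136.94, 180, 180, 180, 180].

INTERFACE

Orientations are given as a 3x3 rotation matrix whose columns are the frame's x, y, z axes.
In Python, from rig import observe, get_image, camera_params, close_job, tip_extent gives the robot as it stands.
- The arm moves only by the shell command python3 -m creep 'ROWS' [FORCE]. ROWS is JSON, a list of rows, each an object with "jaw": the gripper's target within -1 to 1 (shut at 1, half-way at 0, fully open at -1); "travel": the shift along the world's x, y, z in mm, a list of three; "roll": the turn about the world's z in rad. A call has 1 to 12 rows; each row is the pose to reach, as a shift and turn from the pose commanded when the call began; what a row does not reach only later rows make up. A row lasts 1/10 s, in which the tool goes at most 50 mm and 8.59 degrees, less where a joint would pass 70% of its speed; a pose out of reach is approached as far as the arm can. A call with a gripper value outside its range is refused whole. The fingers move at their own pace and stop on an object; FORCE is the grip in N (left out, the last holds). Time passes only in rows, so rows that repeat a pose let the fingers close. It gives the time, the measured TCP pose, the force, the opening and the grip force at its end, in the units of the state.
- observe(): the state, without advancing time (a new reading comes with each control period).
- get_image(name): name is "scene" or "top" or "wrist"; returns (picture, depth): 480x640x3 uint8, red, green, blue; 480x640 float32, m along the optical axis (not along the pixel's ray), 0 where there is no reading.
- camera_params(name): a dict with "mtx" (3x3 intrinsics, pixels), "extrinsics" (4x4, takes a point from camera to world coordinates). Camera axes: x right, y down, z forward; pixel columns grow to the right and rows downward; lengths in m; the calibration is good to about 2 mm. The wrist camera is an equidistant fisheye: a pixel r from the principal point sees the ray r / f radians off the axis. A picture is of the moment at which its call begins: read the wrist's pose just before it. camera_params takes no time and is no camera call; for the wrist camera it gives the pose at the moment of the call.
- close_job(): hands the job in; it is judged then, once.
The state is a dict: "time_s": time; "q": joint angles; "qvel": joint speeds; "joint_efforts": joint torques, N m; "position": TCP position; "tool_rot": TCP orientation; "ft_force": force on the tool from outside, world axes, zero at the start; "wrist_torque": the same for the moment, N m; "grip_width": finger opening in m; "gripper_force": force on a finger pad.
Only numpy, scipy, OpenCV 4.12 (cv2) and the standard library are available. Lean on these libraries where they do the work, as an engineer would, in place of code of your own. Each camera call takes 0.05 s, during which the arm holds its last target. There are 200 camera calls.

## Working session

There is one attempt and no reset: what is moved stays moved. The work goes in short steps, Python scripts to look and compute and a shell command to move; the robot and the scene stay as the last step left them, time stands still between calls to the robot, and variables do not carry over. Pictures are saved under pics/ and viewed, at most 14 in all, crops included, and the job is handed in when it is done.

```bash
ls; mkdir -p pics; python3 - <<'E'
from rig import *
import cv2,numpy as np
print(tip_extent)
for n in("top","scene"):
    p,d=get_image(n); cv2.imwrite(f"pics/{n}0.png",p[:,:,::-1]); np.save(f"pics/{n}0.npy",d)
    c=camera_params(n); print(n,c["mtx"].round(1).tolist(),c["extrinsics"].round(3).tolist())
s=observe();print(s["time_s"],s["grip_width"],s["position"],s["tool_rot"])
E
```

```text
pics
0.1734
top [[620.9, 0.0, 320.1], [0.0, 620.9, 238.5], [0.0, 0.0, 1.0]] [[-0.055, -0.977, 0.204, 0.167], [-0.998, 0.053, -0.018, 0.014], [0.006, -0.205, -0.979, 1.571], [0.0, 0.0, 0.0, 1.0]]
scene [[593.5, 0.0, 318.3], [0.0, 593.5, 240.1], [0.0, 0.0, 1.0]] [[-0.65, 0.527, -0.547, 1.118], [0.759, 0.47, -0.45, 0.549], [0.021, -0.708, -0.706, 0.928], [0.0, 0.0, 0.0, 1.0]]
0.1 0.0853116289144451 [ 0.22013405 -0.50398728  0.40417267] [[ 9.16405197e-01  4.00251717e-01 -2.80176761e-04]
 [ 4.00251735e-01 -9.16404345e-01  1.27454377e-03]
 [ 2.53383132e-04 -1.28013977e-03 -9.99999149e-01]]
```

View pics/top0.png

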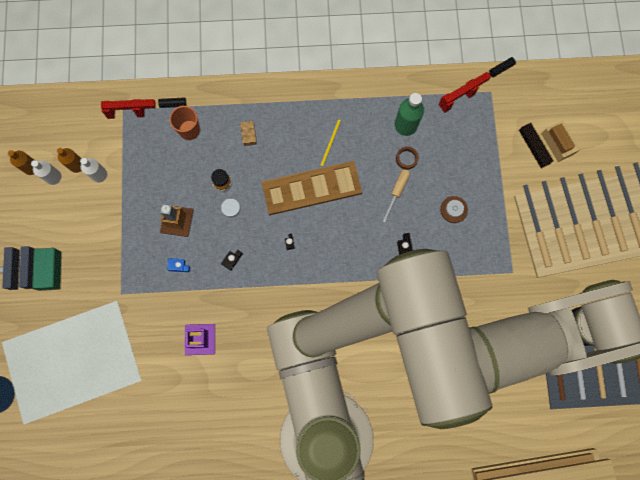

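View pics/scene0.png

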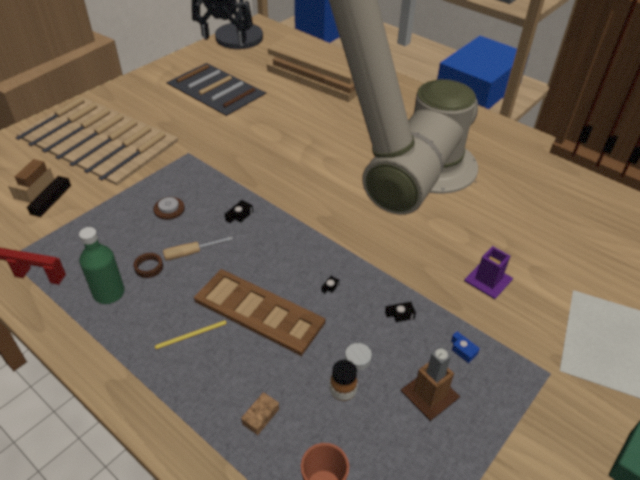

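Top view: black blanks with white eyes at (232,259), (290,241) and (405,243). The block is at (312,188), with the small pocket at its left end. The holder with the gauge is at (177,218), the pad at (455,208) and the jar at (220,180).

Look-alikes: the blue frog (178,265), the purple holder (199,338), the white lid (231,207) and the dark ring (407,158). I reject all four. The arm may be hiding a fourth blank.

```bash
cat > h.py <<'E'
import numpy as np,cv2
from rig import *
def rays(c,uv,fish=False):
    K=c["mtx"];uv=np.atleast_2d(np.asarray(uv,float));x=(uv-[K[0,2],K[1,2]])/[K[0,0],K[1,1]]
    if fish:
        r=np.linalg.norm(x,axis=1)[:,None]+1e-12; d=np.hstack([np.sin(r)*x/r,np.cos(r)])
    else: d=np.hstack([x,np.ones((len(x),1))])
    return d@c["extrinsics"][:3,:3].T
def plane(c,uv,z,fish=False):
    d=rays(c,uv,fish);o=c["extrinsics"][:3,3];return o+d*((z-o[2])/d[:,2])[:,None]
def blobs(m,amin):
    cs,_=cv2.findContours(m.astype(np.uint8),cv2.RETR_EXTERNAL,cv2.CHAIN_APPROX_NONE)
    return [k[:,0] for k in cs if cv2.contourArea(k)>amin]
def rect(P):
    (cx,cy),(w,h),a=cv2.minAreaRect((P[:,:2]*1000).astype(np.float32))
    if w<h:w,h,a=h,w,a+90
    return np.round([cx,cy,w,h,a%180],1)
E
cat > m1.py <<'E'
from h import *
for n in("top","scene"):
    p=cv2.imread(f"pics/{n}0.png");c=camera_params(n);v=p.max(2).astype(int)
    for b in blobs(v<38,40):
        P=plane(c,b,.01);r=rect(P)
        if .2<P[:,0].mean()<.8 and r[2]<120: print(n,"black",b.mean(0).round(),r)
    hs=cv2.cvtColor(p,cv2.COLOR_BGR2HSV)
    for b in blobs((hs[...,1]<60)&(v>150),10):
        P=plane(c,b,.02);r=rect(P)
        if .2<P[:,0].mean()<.8 and r[2]<60: print(n,"white",b.mean(0).round(),r)
    for b in blobs((hs[...,1]>90)&(hs[...,0]<22)&(v<190),300):
        P=plane(c,b,.016);r=rect(P)
        if .2<P[:,0].mean()<.8 and r[2]<350: print(n,"brown",b.mean(0).round(),r)
E
python3 m1.py
```

```text
top black [ 14. 270.] [456.8 763.  100.1  21.  175.4]
top black [ 30. 269.] [457.5 724.7 100.   15.1 176.9]
top black [405. 244.] [ 469.1 -227.4   48.3   34.1    7.5]
top black [219. 177.] [669.8 240.   41.4  39.3 178.6]
top black [535. 145.] [ 715.6 -599.1  119.4   36.3   22.6]
top white [178. 264.] [444.1 348.1  10.5  10.1 179.5]
top white [231. 258.] [453.6 214.1  12.9  12.5  42.3]
top white [405. 245.] [ 462.  -227.8   12.9   10.4   86.9]
top white [289. 241.] [488.3  66.8  12.8  10.4  86.9]
top white [165. 209.] [589.4 380.3  21.2  20.9 176.9]
top white [455. 208.] [ 553.4 -366.2   41.7   40.    86.9]
top white [230. 207.] [585.8 213.4  46.6  42.6  86.9]
top white [ 40. 167.] [719.4 703.3  49.5  41.8  17. ]
top white [ 88. 165.] [717.6 578.1  47.   41.8   8. ]
top brown [176. 221.] [559.3 354.3  76.1  73.5  78.2]
top brown [601. 232.] [ 475.5 -733.3  241.8  134.7   98.9]
top brown [454. 209.] [ 551.2 -363.5   68.6   67.2  131.3]
top brown [311. 187.] [628.7   1.4 248.5  92.2 100.3]
top brown [403. 167.] [ 665.7 -248.1  122.6   55.9  170.6]
scene black [344. 372.] [630.  216.5  50.1  39.6  38.1]
scene black [400. 311.] [451.4 213.4  56.1  39.2 145.1]
scene black [331. 285.] [489.7  67.2  43.2  23.9   3.5]
scene black [239. 212.] [ 459.7 -230.4   72.5   44.7    5. ]
scene white [441. 353.] [486.7 329.1  19.4  17.6  85.6]
scene white [358. 353.] [587.9 214.9  41.5  40.3  38.6]
scene white [400. 308.] [450.9 213.1   9.8   7.4 131.5]
scene white [ 87. 233.] [ 731.6 -417.5   32.2   31.1  131.8]
scene brown [324. 464.] [780.8 297.8  74.5  58.9 131.1]
scene brown [260. 413.] [788.3 162.4  64.7  39.9   6.1]
scene brown [432. 388.] [553.7 355.3  98.6  81.1 169.8]
scene brown [261. 311.] [633.    4.7 251.9  95.7 100.4]
scene brown [148. 265.] [ 701.1 -249.    65.7   54.7   61.4]
```

```bash
python3 -m creep '[{"jaw":-1,"travel":[40,46,0],"roll":-0.1},{"jaw":-1,"travel":[80,90,0],"roll":-0.2},{"jaw":-1,"travel":[120,135,0],"roll":-0.3},{"jaw":-1,"travel":[155,180,0],"roll":-0.32},{"jaw":-1,"travel":[190,220,0],"roll":-0.32},{"jaw":-1,"travel":[220,255,0],"roll":-0.32},{"jaw":-1,"travel":[240,274,0],"roll":-0.32},{"jaw":-1,"travel":[240,274,0],"roll":-0.32},{"jaw":-1,"travel":[240,274,0],"roll":-0.32}]'
python3 - <<'E'
from h import *
import pickle
s=observe();c=camera_params("wrist");p,d=get_image("wrist");cv2.imwrite("pics/w1.png",p[:,:,::-1])
pickle.dump(c,open("pics/w1.pkl","wb"));print(s["position"],c["mtx"].tolist(),c["extrinsics"].round(3).tolist())
E
```

```text
time_s: 1.0
position: [0.461, -0.2286, 0.4044]
tool_rot: [[0.995, 0.095, -0.001], [0.095, -0.995, 0.0], [-0.0, -0.001, -1.0]]
ft_force: [-0.8, -0.2, -0.2]
grip_width: 0.0857
gripper_force: 0.0
[ 0.46104895 -0.22859678  0.40439327] [[371.64829954431775, 0.0, 322.94238397803724], [0.0, 371.64829954431775, 242.11414397093867], [0.0, 0.0, 1.0]] [[0.094, -0.952, -0.29, 0.534], [-0.996, -0.09, -0.027, -0.222], [-0.001, 0.291, -0.957, 0.373], [0.0, 0.0, 0.0, 1.0]]
```

View pics/w1.png

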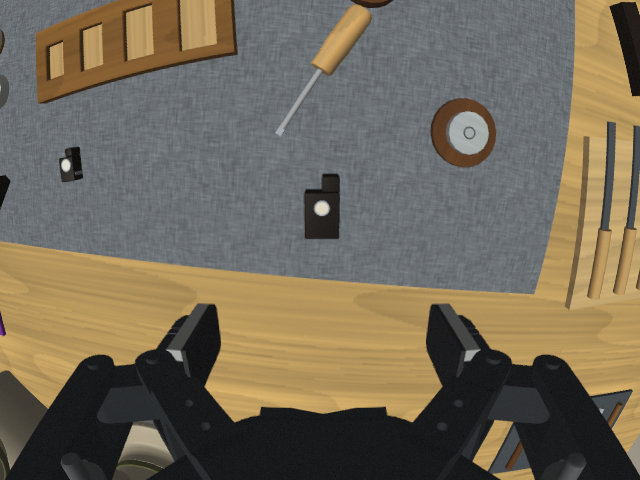

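The wrist view shows the blank at (322,208) with its eye and its nose pointing up-image, the pad mark at (470,133), a small blank at (67,165), and the block at top left. Now I'll measure these, along with a fresh top view in case the arm hid another blank.

```bash
cat > wm.py <<'E'
# wrist (or given) image: black blobs w/ eyes, on mat
from h import *
import pickle,sys
def frogs(p,c,fish,zs=(.018,.020,.022,.024)):
    hs=cv2.cvtColor(p,cv2.COLOR_BGR2HSV);v=p.max(2).astype(int);H,W=v.shape
    for b in blobs((hs[...,1]<60)&(v>150),15):
        if len(b)<8 or cv2.contourArea(b)>3000: continue
        m=b.mean(0);E=plane(c,b,.02,fish);r=rect(E)
        if r[2]>17: continue
        e=(E.min(0)+E.max(0))/2
        # dark blob around eye
        dk=(v<70)&(hs[...,1]<140); cv2_m=np.zeros((H,W),np.uint8)
        f=dk.astype(np.uint8); cv2.drawContours(f,[b[:,None]],-1,1,-1); f=cv2.morphologyEx(f,cv2.MORPH_CLOSE,np.ones((3,3),np.uint8))
        n,l=cv2.connectedComponents(f); k=l[int(m[1]),int(m[0])]
        if k==0: continue
        q=max(blobs(l==k,10),key=len,default=None)
        if q is None: continue
        P=plane(c,q,.02,fish);R=rect(P)
        if R[2]>110: continue
        cen=(cv2.moments((P[:,:2]*1000).astype(np.float32)));cen=np.array([cen["m10"],cen["m01"]])/cen["m00"]
        print("eye px",m.round(),"eye@z20",(1000*e).round(1),"body rect",R,"centroid-eye",(cen-1000*e[:2]).round(1))
if __name__=="__main__":
    frogs(cv2.imread("pics/w1.png"),pickle.load(open("pics/w1.pkl","rb")),True)
    p,d=get_image("top");p=p[:,:,::-1].copy();cv2.imwrite("pics/top1.png",p);print("top");frogs(p,camera_params("top"),False)
    p,d=get_image("scene");p=p[:,:,::-1].copy();cv2.imwrite("pics/scene1.png",p);print("scene");frogs(p,camera_params("scene"),False)
E
python3 wm.py; python3 - <<'E'
from h import *
import pickle
p=cv2.imread("pics/w1.png");c=pickle.load(open("pics/w1.pkl","rb"))
print("pad mark",plane(c,[[470,133]],.02,True))
p=cv2.imread("pics/top1.png");cv2.imwrite("pics/top1c.png",cv2.resize(p[90:300,110:520],(800,410)))
E
```

```text
eye px [322. 208.] eye@z20 [ 460.8 -227.1   20. ] body rect [ 462.2 -227.    63.6   33.8    5.9] centroid-eye [-1.6 -1.4]
eye px [ 65. 165.] eye@z20 [489.6  66.2  20. ] body rect [490.7  58.7  37.1  33.5   8.6] centroid-eye [-0.  -8.7]
top
eye px [231. 258.] eye@z20 [453.6 214.1  20. ] body rect [451.4 213.   53.3  32.8 144.7] centroid-eye [-4.8 -0.4]
eye px [289. 241.] eye@z20 [488.3  66.7  20. ] body rect [486.7  65.9  38.9  20.7   7.4] centroid-eye [-3.2 -1.5]
scene
pad mark [[ 0.55218482 -0.36549797  0.02      ]]
```

View pics/top1c.png

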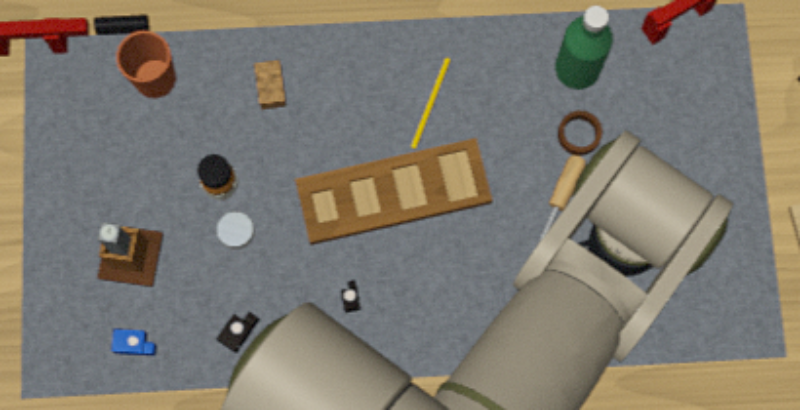

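Three blanks are present: frog4 at (461,-227), 63.6x33.8 mm, frog3 at (453,214), 53 mm long, and frog1 at (489,66), 38.9x20.7 mm. No second-smallest blank is visible, so frog2 is absent. Next I'll locate the pockets roughly and check where the fingertips are.

```bash
cat > tips.py <<'E'
from h import *
def tips():
    s=observe();c=camera_params("wrist");p,d=get_image("wrist")
    v,u=np.mgrid[0:480,0:640];m=(d>0)
    r=rays(c,np.c_[u[m],v[m]],True); zc=r@c["extrinsics"][:3,2]
    P=c["extrinsics"][:3,3]+r*(d[m]/zc)[:,None]
    Q=(P-s["position"])@np.array(s["tool_rot"]);k=(np.abs(Q[:,0])<.016)&(abs(Q[:,1])<.06)&(Q[:,2]<.2)&(Q[:,2]>.12)
    for n,kk in(("L",k&(Q[:,1]<0)),("R",k&(Q[:,1]>0))):
        if kk.sum()>5: print(n,kk.sum(),"tipz p99",np.percentile(Q[kk,2],[90,99.5]).round(4),"y",np.percentile(Q[kk,1],[1,99]).round(4))
    return p,c
if __name__=="__main__": tips()
E
python3 tips.py
python3 - <<'E'
from h import *
for n in("top","scene"):
    p=cv2.imread(f"pics/{n}0.png");c=camera_params(n);hs=cv2.cvtColor(p,cv2.COLOR_BGR2HSV)
    for b in blobs((hs[...,2]>165)&(hs[...,1]>40)&(hs[...,0]<30),60):
        P=plane(c,b,.008);R=rect(P)
        if abs(P[:,1].mean())<.14 and .55<P[:,0].mean()<.7: print(n,R)
E
```

```text
L 3138 tipz p99 [0.1537 0.1602] y [-0.0558 -0.0421]
R 3137 tipz p99 [0.1536 0.1601] y [0.0423 0.0561]
top [613.8  93.8  40.6  25.9  11.1]
top [624.   39.1  48.   29.7  10.9]
top [634.8 -20.4  56.   33.7  10.2]
top [646.6 -86.3  64.1  37.7  10. ]
```

```bash
python3 -m creep '[{"jaw":-1,"travel":[0,1,-50],"roll":0.008},{"jaw":-1,"travel":[0,1,-100],"roll":0.008},{"jaw":-1,"travel":[0,1,-150],"roll":0.008},{"jaw":-1,"travel":[0,1,-190],"roll":0.008},{"jaw":-1,"travel":[0,1,-215],"roll":0.008},{"jaw":-1,"travel":[0,1,-223],"roll":0.008},{"jaw":-1,"travel":[0,1,-223],"roll":0.008},{"jaw":1,"travel":[0,1,-223],"roll":0.008},{"jaw":1,"travel":[0,1,-223],"roll":0.008},{"jaw":1,"travel":[0,1,-223],"roll":0.008},{"jaw":1,"travel":[0,1,-223],"roll":0.008},{"jaw":1,"travel":[0,1,-223],"roll":0.008}]' 40
python3 -m creep '[{"jaw":1,"travel":[0,0,0],"roll":0},{"jaw":1,"travel":[0,0,0],"roll":0},{"jaw":1,"travel":[0,0,0],"roll":0}]'
python3 tips.py
```

```text
time_s: 2.4
position: [0.4602, -0.229, 0.1827]
tool_rot: [[0.995, 0.1, 0.001], [0.1, -0.995, -0.001], [0.001, 0.001, -1.0]]
ft_force: [-0.7, 0.6, 6.7]
grip_width: 0.0331
gripper_force: 40.2
time_s: 2.7
position: [0.4603, -0.229, 0.1827]
tool_rot: [[0.995, 0.1, 0.001], [0.1, -0.995, -0.001], [0.001, 0.001, -1.0]]
ft_force: [-1.9, 0.3, 6.9]
grip_width: 0.0329
gripper_force: 40.2
L 11024 tipz p99 [0.1827 0.1836] y [-0.0591 -0.0007]
R 11010 tipz p99 [0.1828 0.1837] y [0.0005 0.059 ]
```

```bash
python3 -m creep '[{"jaw":1,"travel":[0,0,40],"roll":0},{"jaw":1,"travel":[0,0,85],"roll":0},{"jaw":1,"travel":[30,20,115],"roll":0.02},{"jaw":1,"travel":[65,50,115],"roll":0.04},{"jaw":1,"travel":[95,73,115],"roll":0.08},{"jaw":1,"travel":[125,96,115],"roll":0.08},{"jaw":1,"travel":[155,119,115],"roll":0.08},{"jaw":1,"travel":[175,135,115],"roll":0.08},{"jaw":1,"travel":[186,143,115],"roll":0.08},{"jaw":1,"travel":[186,143,115],"roll":0.08},{"jaw":1,"travel":[186,143,115],"roll":0.08}]'
cat > look.py <<'E'
from tips import *
import sys,pickle
s=observe();p,c=tips();n=sys.argv[1];p=p[:,:,::-1].copy();cv2.imwrite(f"pics/{n}.png",p);pickle.dump(c,open(f"pics/{n}.pkl","wb"))
print("pos",s["position"].round(4),"ft",s["ft_force"].round(1),"w",s["grip_width"],"xang",np.degrees(np.arctan2(s["tool_rot"][1][0],s["tool_rot"][0][0])).round(2))
E
python3 look.py w2
```

```text
time_s: 3.85
position: [0.6457, -0.0861, 0.2967]
tool_rot: [[0.984, 0.179, -0.001], [0.179, -0.984, -0.0], [-0.001, -0.0, -1.0]]
ft_force: [-0.2, -0.9, -1.1]
grip_width: 0.0328
gripper_force: 40.5
L 6809 tipz p99 [0.1598 0.1663] y [-0.0467 -0.0004]
R 6815 tipz p99 [0.1598 0.1666] y [0.0004 0.0468]
pos [ 0.6457 -0.0861  0.2967] ft [-0.2 -0.9 -1.1] w 0.03276005710540146 xang 10.31
```

View pics/w2.png

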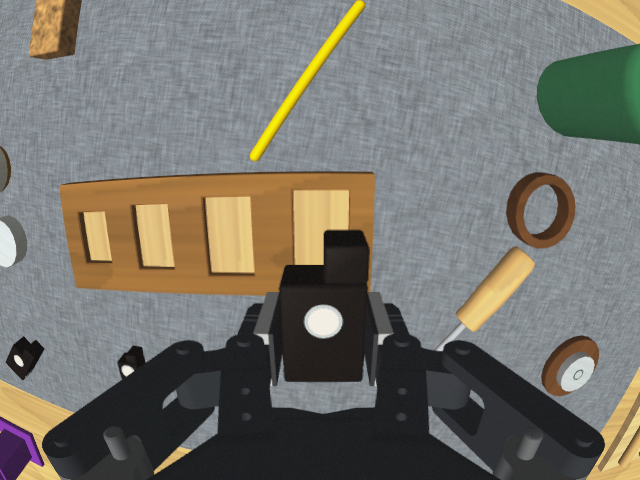

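The wrist view shows frog4 held level, eye at (323,321), with its nose over pocket 4. Pockets 1–3 are clear at (97,237), (155,237) and (230,235).

```bash
cat > pk.py <<'E'
from h import *
import pickle,sys
def pk(n,zeye=None,eyepx=None):
    p=cv2.imread(f"pics/{n}.png");c=pickle.load(open(f"pics/{n}.pkl","rb"));hs=cv2.cvtColor(p,cv2.COLOR_BGR2HSV)
    for b in blobs((hs[...,2]>150)&(hs[...,1]>40)&(hs[...,1]<150)&(hs[...,0]<30),200):
        P=plane(c,b,.008,True)
        if abs(P[:,1].mean())<.16 and .55<P[:,0].mean()<.7: print("pocket",b.mean(0).round(),rect(P))
    for b in blobs((hs[...,1]>75)&(hs[...,0]<22)&(hs[...,2]>60),3000):
        P=plane(c,b,.016,True)
        if .55<P[:,0].mean()<.7: print("block",rect(P))
    if zeye:
        v=p.max(2)
        for b in blobs((hs[...,1]<60)&(v>150),100):
            if np.linalg.norm(b.mean(0)-eyepx)<25: print("eye",(plane(c,b,zeye,True).mean(0)*1000).round(1),rect(plane(c,b,zeye,True)))
if __name__=="__main__":
    a=sys.argv; pk(a[1],*( [float(a[2]),[float(a[3]),float(a[4])]] if len(a)>2 else []))
E
python3 pk.py w2 .138 323 321
```

```text
pocket [ 98. 235.] [612.5  96.9  42.1  23.3  10.2]
pocket [155. 235.] [622.3  42.1  50.2  29.   10.1]
pocket [230. 234.] [633.5 -18.6  58.7  34.3  10.2]
pocket [317. 223.] [650.8 -83.6  55.7  39.6  10.2]
block [ 698.5 -249.4   67.6   58.3   83.5]
block [630.8   2.6 249.6  91.1 100.3]
eye [647.6 -85.8 138. ] [647.5 -85.8  14.4  14.1  10.3]
```

```bash
python3 -m creep '[{"jaw":1,"travel":[-2,1,-40],"roll":0},{"jaw":1,"travel":[-2,1,-75],"roll":0},{"jaw":1,"travel":[-2,1,-92],"roll":0},{"jaw":1,"travel":[-2,1,-98],"roll":0},{"jaw":1,"travel":[-2,1,-102],"roll":0},{"jaw":1,"travel":[-2,1,-105],"roll":0},{"jaw":1,"travel":[-2,1,-105],"roll":0}]'
```

```text
time_s: 4.6
position: [0.6442, -0.0852, 0.1924]
tool_rot: [[0.984, 0.179, 0.001], [0.179, -0.984, -0.0], [0.001, 0.001, -1.0]]
ft_force: [-0.5, 0.3, -0.9]
grip_width: 0.0329
gripper_force: 40.5
```

```bash
python3 -m creep '[{"jaw":-0.2,"travel":[0,0,0],"roll":0},{"jaw":-0.2,"travel":[0,0,0],"roll":0},{"jaw":-0.2,"travel":[0,0,0],"roll":0},{"jaw":-0.2,"travel":[0,0,40],"roll":0},{"jaw":-1,"travel":[0,0,85],"roll":0},{"jaw":-1,"travel":[-25,20,120],"roll":0},{"jaw":-1,"travel":[-50,48,150],"roll":0},{"jaw":-1,"travel":[-80,78,150],"roll":0},{"jaw":-1,"travel":[-110,106,150],"roll":-0.03},{"jaw":-1,"travel":[-135,132,150],"roll":-0.05},{"jaw":-1,"travel":[-155,151,150],"roll":-0.05},{"jaw":-1,"travel":[-155,151,150],"roll":-0.05}]'
python3 -m creep '[{"jaw":-1,"travel":[0,0,0],"roll":0}]' >/dev/null;python3 look.py w3; python3 -c "
from wm import *
frogs(cv2.imread('pics/w3.png'),pickle.load(open('pics/w3.pkl','rb')),True)"
```

```text
time_s: 5.8
position: [0.487, 0.0679, 0.3423]
tool_rot: [[0.991, 0.132, -0.0], [0.132, -0.991, 0.0], [-0.0, -0.0, -1.0]]
ft_force: [0.2, -0.5, -0.6]
grip_width: 0.0852
gripper_force: 0.0
L 3144 tipz p99 [0.1536 0.1603] y [-0.0558 -0.0421]
R 3137 tipz p99 [0.1537 0.1602] y [0.0423 0.0559]
pos [0.4892 0.0661 0.3422] ft [ 0.8  0.2 -0. ] w 0.085473515668354 xang 7.49
eye px [149. 244.] eye@z20 [452.9 216.   20. ] body rect [456.  211.9  62.7  31.8 143.7] centroid-eye [ 0.3 -3.1]
eye px [ 39. 237.] eye@z20 [442.7 351.3  20. ] body rect [442.5 351.6  11.3  10.9 126.7] centroid-eye [-0.2  0.1]
eye px [321. 223.] eye@z20 [489.9  67.5  20. ] body rect [491.7  67.9  39.   21.2   7.4] centroid-eye [-0.4 -0.7]
eye px [530.  70.] eye@z20 [649.1 -91.6  20. ] body rect [647.  -85.4  65.2  46.8  10.6] centroid-eye [-4.3  3.8]
```

View pics/w3.png

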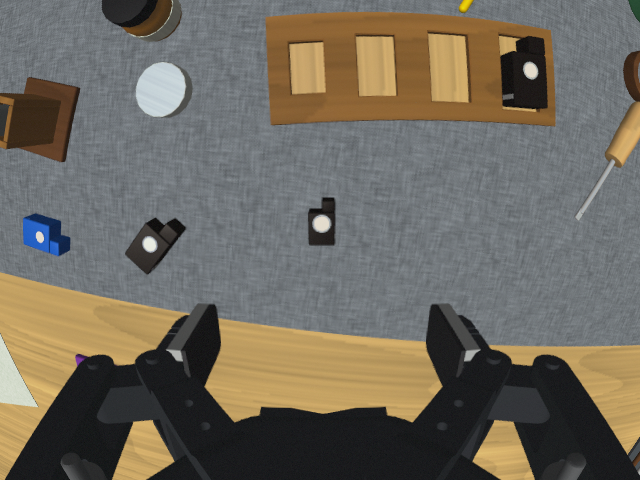

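Frog4 sits squarely in pocket 4 (eye at (530,70), which corrected to z=32 gives (645.5,-84.7)). Frog1's eye is at (321,223), almost under the tool.

```bash
python3 -m creep '[{"jaw":-1,"travel":[1,1,-50],"roll":0},{"jaw":-1,"travel":[1,1,-100],"roll":0},{"jaw":-1,"travel":[1,1,-140],"roll":0},{"jaw":-1,"travel":[1,1,-158],"roll":0},{"jaw":-1,"travel":[1,1,-164],"roll":0},{"jaw":-1,"travel":[1,1,-164],"roll":0},{"jaw":1,"travel":[1,1,-164],"roll":0},{"jaw":1,"travel":[1,1,-164],"roll":0},{"jaw":1,"travel":[1,1,-164],"roll":0},{"jaw":1,"travel":[1,1,-164],"roll":0},{"jaw":1,"travel":[1,1,-164],"roll":0},{"jaw":1,"travel":[1,1,-164],"roll":0}]' 35
python3 -m creep '[{"jaw":1,"travel":[0,0,0],"roll":0},{"jaw":1,"travel":[0,0,0],"roll":0},{"jaw":1,"travel":[0,0,40],"roll":0},{"jaw":1,"travel":[0,0,85],"roll":0},{"jaw":1,"travel":[30,5,120],"roll":0.03},{"jaw":1,"travel":[60,12,120],"roll":0.05},{"jaw":1,"travel":[90,20,120],"roll":0.05},{"jaw":1,"travel":[112,25,120],"roll":0.05},{"jaw":1,"travel":[122,27,120],"roll":0.05},{"jaw":1,"travel":[122,27,120],"roll":0.05},{"jaw":1,"travel":[122,27,120],"roll":0.05}]'
python3 look.py w4;python3 pk.py w4 .138 323 330
```

```text
time_s: 7.15
position: [0.4902, 0.067, 0.1783]
tool_rot: [[0.992, 0.129, 0.001], [0.129, -0.992, -0.0], [0.001, 0.0, -1.0]]
ft_force: [-1.1, -0.4, 6.7]
grip_width: 0.0208
gripper_force: 34.8
time_s: 8.25
position: [0.6117, 0.094, 0.2974]
tool_rot: [[0.984, 0.179, -0.001], [0.179, -0.984, -0.0], [-0.001, -0.0, -1.0]]
ft_force: [-1.0, -0.2, -0.8]
grip_width: 0.0209
gripper_force: 34.5
L 5853 tipz p99 [0.1627 0.1765] y [-0.0426 -0.0004]
R 5884 tipz p99 [0.1614 0.1676] y [0.     0.0425]
pos [0.6117 0.094  0.2974] ft [-1.  -0.2 -0.8] w 0.020895124073960613 xang 10.31
pocket [322. 232.] [612.5  94.9  41.3  27.8  10.3]
pocket [397. 232.] [622.5  40.5  50.1  30.5  10.1]
pocket [475. 232.] [633.5 -20.3  58.   33.   10.1]
pocket [547. 202.] [669.6 -81.7  34.5  17.6 100. ]
block [544.2 358.  120.7  85.3 168.7]
block [630.5   2.9 249.6  91.3 100.3]
eye [611.2  93.9 138. ] [611.   93.9  14.2  14.2 100.2]
```

View pics/w4.png

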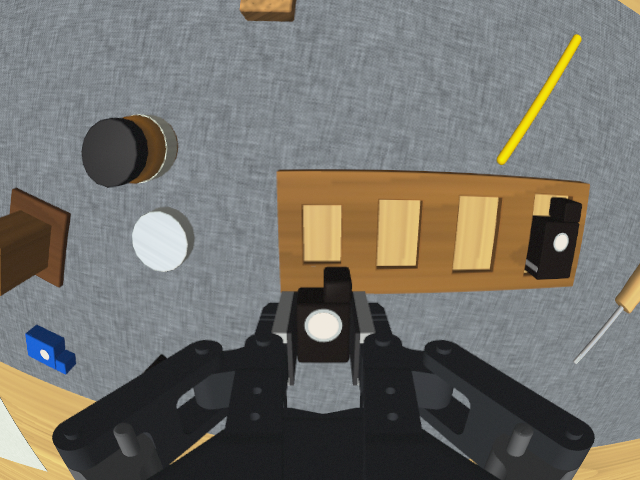

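Frog1 is held level (eye at (323,325)) and pocket 1 is directly ahead at (322,232).

```bash
python3 -m creep '[{"jaw":1,"travel":[1,1,-40],"roll":0},{"jaw":1,"travel":[1,1,-80],"roll":0},{"jaw":1,"travel":[1,1,-97],"roll":0},{"jaw":1,"travel":[1,1,-103],"roll":0},{"jaw":1,"travel":[1,1,-107],"roll":0},{"jaw":1,"travel":[1,1,-109],"roll":0},{"jaw":1,"travel":[1,1,-109],"roll":0}]'
```

```text
time_s: 9.0
position: [0.6129, 0.0951, 0.1912]
tool_rot: [[0.984, 0.179, 0.002], [0.179, -0.984, 0.0], [0.002, 0.0, -1.0]]
ft_force: [-3.0, 0.4, 8.7]
grip_width: 0.0211
gripper_force: 36.4
```

```bash
cat > eyez.py <<'E'
from h import *
s=observe();c=camera_params("wrist");p,d=get_image("wrist");p=p[:,:,::-1].copy()
import pickle,sys
cv2.imwrite(f"pics/{sys.argv[1]}.png",p);pickle.dump(c,open(f"pics/{sys.argv[1]}.pkl","wb"))
v,u=np.mgrid[0:480,0:640];m=d>0
r=rays(c,np.c_[u[m],v[m]],True);P=np.zeros((480,640,3));P[m]=c["extrinsics"][:3,3]+r*(d[m]/(r@c["extrinsics"][:3,2]))[:,None]
np.save(f"pics/{sys.argv[1]}.npy",P)
hs=cv2.cvtColor(p,cv2.COLOR_BGR2HSV)
for b in blobs((hs[...,1]<60)&(p.max(2)>140),60):
    x,y,w,h=cv2.boundingRect(b)
    if w>70 or h>70: continue
    q=np.zeros((480,640),np.uint8);cv2.drawContours(q,[b[:,None]],-1,1,-1)
    print("white",b.mean(0).round(),w,h,"depth pos",(1000*np.median(P[(q>0)&m],0)).round(1))
T=(P-s["position"])@np.array(s["tool_rot"])
# block top heights, body of dark frog near tool
k=m&(abs(T[...,1])<.009)&(abs(T[...,0])<.03)&(T[...,2]>.12)
if k.sum()>50:
    print("plane fit under tool"); A=np.c_[P[k][:,:2]-s["position"][:2],np.ones(k.sum())]; print((np.linalg.lstsq(A,P[k][:,2],rcond=None)[0]).round(4), k.sum())
E
python3 eyez.py w5
```

```text
white [608. 463.] 29 31 depth pos [ 4.731e+02 -1.974e+02  4.000e-01]
white [ 24. 451.] 41 29 depth pos [388.5 337.9   0.5]
white [601. 448.] 43 46 depth pos [ 5.059e+02 -1.697e+02  4.000e-01]
white [624. 426.] 41 25 depth pos [ 5.261e+02 -1.785e+02  5.000e-01]
white [596. 422.] 13 19 depth pos [ 5.335e+02 -1.308e+02  3.000e-01]
white [ 44. 420.] 24 23 depth pos [4.576e+02 2.882e+02 4.000e-01]
white [585. 412.] 23 15 depth pos [ 5.433e+02 -1.124e+02  3.000e-01]
white [ 19. 403.] 17 26 depth pos [463.5 310.3   0.5]
white [325. 400.] 68 24 depth pos [5.471e+02 8.070e+01 4.000e-01]
white [561. 392.] 34 22 depth pos [ 5.645e+02 -7.490e+01  4.000e-01]
white [587. 395.] 27 24 depth pos [ 5.607e+02 -9.970e+01  4.000e-01]
white [620. 392.] 40 34 depth pos [ 5.590e+02 -1.391e+02  4.000e-01]
white [ 47. 393.] 30 39 depth pos [491.4 274.1   0.5]
white [589. 376.] 33 16 depth pos [ 5.758e+02 -9.570e+01  3.000e-01]
white [545. 376.] 32 15 depth pos [ 5.776e+02 -5.200e+01  4.000e-01]
white [129. 374.] 15 15 depth pos [5.368e+02 1.973e+02 4.000e-01]
white [  7. 384.] 17 35 depth pos [480.8 320.5   0
[... 2331 characters left out ...]
62.  25.] 50 24 depth pos [7.288e+02 1.431e+02 4.000e-01]
white [ 6. 22.] 16 25 depth pos [7.348e+02 3.012e+02 5.000e-01]
white [607.  18.] 34 20 depth pos [ 7.865e+02 -2.490e+01  2.000e-01]
white [539.   5.] 18 12 depth pos [7.734e+02 1.840e+01 1.000e-01]
white [377.  17.] 46 37 depth pos [7.416e+02 9.440e+01 3.000e-01]
white [297.  12.] 16 27 depth pos [7.357e+02 1.289e+02 3.000e-01]
white [259.   7.] 60 19 depth pos [7.369e+02 1.489e+02 3.000e-01]
white [106.   7.] 21 16 depth pos [7.349e+02 2.245e+02 4.000e-01]
white [78. 20.] 36 43 depth pos [7.277e+02 2.386e+02 3.000e-01]
white [42. 20.] 47 46 depth pos [7.325e+02 2.684e+02 3.000e-01]
plane fit under tool
[-0.4217 -0.4476  0.0271] 5626
```

The eye is at z=31.4, so the underside is at 13.4, already below the 16 mm rim. The fingertips are probably resting on the rim, so I'll release and check.

```bash
sed -i 's/if w>70 or h>70: continue/if w>70 or h>70 or not .8<w\/h<1.3: continue/; s/    print("white"/    Z=np.median(P[(q>0)\&m],0)\n    if Z[2]>.012: print("white"/' eyez.py
python3 -m creep '[{"jaw":0.3,"travel":[0,0,1],"roll":0},{"jaw":0.0,"travel":[0,0,1],"roll":0},{"jaw":0.0,"travel":[0,0,1],"roll":0},{"jaw":0.0,"travel":[0,0,40],"roll":0},{"jaw":-0.4,"travel":[0,0,85],"roll":0},{"jaw":-1,"travel":[0,0,130],"roll":0},{"jaw":-1,"travel":[0,0,130],"roll":0},{"jaw":-1,"travel":[0,0,130],"roll":0}]'
python3 eyez.py w6; python3 pk.py w6
```

```text
time_s: 9.85
position: [0.6129, 0.095, 0.3194]
tool_rot: [[0.984, 0.179, 0.002], [0.179, -0.984, -0.0], [0.002, 0.0, -1.0]]
ft_force: [0.6, -0.8, -0.3]
grip_width: 0.0852
gripper_force: 0.0
white [587. 327.] 48 56 depth pos [ 560.7 -195.9   14.6]
white [323. 234.] 21 21 depth pos [613.6  95.2  29.4]
white [170. 236.] 56 57 depth pos [587.5 214.6  17.5]
plane fit under tool
[-0.1921 -0.3182  0.0237] 1860
pocket [324. 224.] [613.1  94.9  41.9  27.   10.2]
pocket [393. 227.] [622.6  40.4  49.9  30.5  10.4]
pocket [465. 228.] [633.6 -20.2  58.2  33.1   9.8]
pocket [534. 199.] [669.9 -81.5  34.9  16.7 102. ]
block [548.8 369.6 115.2 108.4 168.7]
block [630.6   2.9 249.6  90.9 100.3]
```

```bash
cat > tilt.py <<'E'
from h import *
import sys
n=sys.argv[1];p=cv2.imread(f"pics/{n}.png");P=np.load(f"pics/{n}.npy")
for a in sys.argv[2:]:
    x,y=map(float,a.split(","))
    k=(np.hypot(P[...,0]-x/1000,P[...,1]-y/1000)<.014)&(P[...,2]>.02)&(P[...,2]<.05)
    Q=P[k];A=np.c_[Q[:,:2]-[x/1000,y/1000],np.ones(len(Q))];f=np.linalg.lstsq(A,Q[:,2],rcond=None)[0]
    print(a,len(Q),"tilt deg",np.degrees(f[:2]).round(1),"z",(1000*f[2]).round(1),"pct",np.percentile(Q[:,2]*1000,[5,50,95]).round(1))
k=(P[...,2]>.012)&(P[...,2]<.02)&(abs(P[...,0]-.63)<.05)&(abs(P[...,1])<.1);print("block top z",np.median(P[k][:,2]))
E
python3 tilt.py w6 613,95 645,-85
python3 -c "
import cv2;p=cv2.imread('pics/w6.png');cv2.imwrite('pics/w6c.png',cv2.resize(p[150:300,250:590],(800,353),interpolation=cv2.INTER_CUBIC))"
```

```text
613,95 987 tilt deg [-12.6  -2.2] z 29.3 pct [26.6 29.6 32.2]
645,-85 680 tilt deg [ 0.1 -0.1] z 31.6 pct [30.6 31.6 32.7]
block top z 0.015503765670152492
```

View pics/w6c.png

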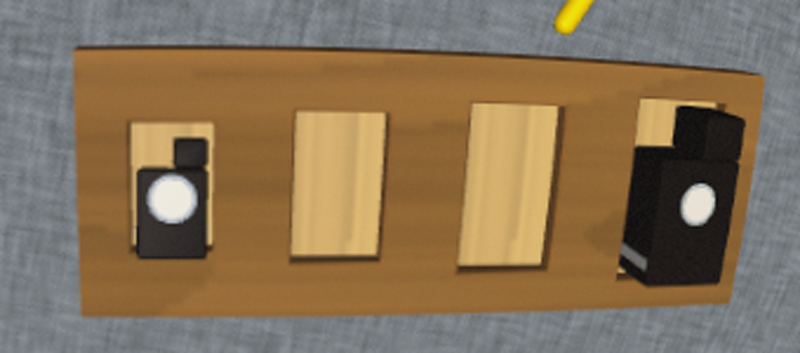

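Frog1's tail end (crop, bottom edge of the left pocket) sits on the rim, tilted 12.6° nose-down. I'll regrip it, shift it about 3 mm toward +x and release.

```bash
python3 -m creep '[{"jaw":-0.5,"travel":[0,0,-50],"roll":0},{"jaw":-0.2,"travel":[0,0,-95],"roll":0},{"jaw":-0.0,"travel":[0,0,-120],"roll":0},{"jaw":0,"travel":[0,0,-127],"roll":0},{"jaw":1,"travel":[0,0,-127],"roll":0},{"jaw":1,"travel":[0,0,-127],"roll":0},{"jaw":1,"travel":[0,0,-127],"roll":0},{"jaw":1,"travel":[0,0,-127],"roll":0},{"jaw":1,"travel":[2,0,-127],"roll":0},{"jaw":1,"travel":[3.5,0.5,-127],"roll":0},{"jaw":1,"travel":[3.5,0.5,-127],"roll":0},{"jaw":0.3,"travel":[3.5,0.5,-127],"roll":0}]' 20
python3 -m creep '[{"jaw":0,"travel":[0,0,0],"roll":0},{"jaw":0.0,"travel":[0,0,0],"roll":0},{"jaw":0.0,"travel":[0,0,45],"roll":0},{"jaw":-0.4,"travel":[0,0,90],"roll":0},{"jaw":-1,"travel":[0,0,127],"roll":0},{"jaw":-1,"travel":[0,0,127],"roll":0},{"jaw":-1,"travel":[0,0,127],"roll":0}]'
python3 eyez.py w7; python3 tilt.py w7 613,95
```

```text
time_s: 11.1
position: [0.6167, 0.0955, 0.1917]
tool_rot: [[0.984, 0.179, -0.0], [0.179, -0.984, 0.0], [-0.0, -0.0, -1.0]]
ft_force: [0.2, -0.9, 0.3]
grip_width: 0.0295
gripper_force: 0.0
time_s: 11.8
position: [0.6164, 0.0955, 0.319]
tool_rot: [[0.984, 0.179, 0.001], [0.179, -0.984, -0.0], [0.001, 0.0, -1.0]]
ft_force: [-0.5, -0.4, -0.9]
grip_width: 0.0854
gripper_force: 0.0
white [586. 330.] 48 56 depth pos [ 560.4 -194.4   14.7]
white [323. 236.] 20 20 depth pos [614.8  95.5  25.9]
white [170. 240.] 56 57 depth pos [587.4 214.5  17.5]
plane fit under tool
[-0.0847 -0.2506  0.0211] 1870
613,95 964 tilt deg [-0.7 -1.1] z 25.5 pct [24.3 25.6 26.7]
block top z 0.01551936109450755
```

Frog1 now lies flat (eye z 25.5, tilt about 1°). Next is frog3.

```bash
python3 -m creep '[{"jaw":-1,"travel":[-27,20,10],"roll":-0.13},{"jaw":-1,"travel":[-54,40,10],"roll":-0.27},{"jaw":-1,"travel":[-81,60,10],"roll":-0.4},{"jaw":-1,"travel":[-108,80,10],"roll":-0.54},{"jaw":-1,"travel":[-135,100,10],"roll":-0.67},{"jaw":-1,"travel":[-161,119,10],"roll":-0.79},{"jaw":-1,"travel":[-161,119,10],"roll":-0.79},{"jaw":-1,"travel":[-161,119,10],"roll":-0.79},{"jaw":-1,"travel":[-161,119,10],"roll":-0.79}]'
python3 eyez.py w8;python3 -c "
from wm import *
frogs(cv2.imread('pics/w8.png'),pickle.load(open('pics/w8.pkl','rb')),True)"
```

```text
time_s: 12.75
position: [0.4563, 0.2141, 0.328]
tool_rot: [[0.82, -0.573, -0.001], [-0.573, -0.82, -0.0], [-0.001, 0.001, -1.0]]
ft_force: [0.0, 0.2, 1.0]
grip_width: 0.0852
gripper_force: 0.0
white [323. 233.] 20 19 depth pos [453.2 215.2  21.8]
white [222.  92.] 59 61 depth pos [586.4 214.6  17.4]
plane fit under tool
[-0.5032 -0.1327  0.0169] 1814
eye px [323. 233.] eye@z20 [452.7 215.5  20. ] body rect [454.1 214.3  56.4  29.3 144.2] centroid-eye [-1.3 -0.2]
```

```bash
python3 -m creep '[{"jaw":-1,"travel":[-3,1,-50],"roll":-0.015},{"jaw":-1,"travel":[-3,1,-100],"roll":-0.015},{"jaw":-1,"travel":[-3,1,-135],"roll":-0.015},{"jaw":-1,"travel":[-3,1,-145],"roll":-0.015},{"jaw":-1,"travel":[-3,1,-145],"roll":-0.015},{"jaw":1,"travel":[-3,1,-145],"roll":-0.015},{"jaw":1,"travel":[-3,1,-145],"roll":-0.015},{"jaw":1,"travel":[-3,1,-145],"roll":-0.015},{"jaw":1,"travel":[-3,1,-145],"roll":-0.015},{"jaw":1,"travel":[-3,1,-145],"roll":-0.015},{"jaw":1,"travel":[-3,1,-145],"roll":-0.015},{"jaw":1,"travel":[-3,1,-145],"roll":-0.015}]' 40
python3 -m creep '[{"jaw":1,"travel":[0,0,0],"roll":0},{"jaw":1,"travel":[0,0,40],"roll":0},{"jaw":1,"travel":[0,0,85],"roll":0},{"jaw":1,"travel":[20,-30,120],"roll":0.13},{"jaw":1,"travel":[45,-60,120],"roll":0.27},{"jaw":1,"travel":[70,-95,120],"roll":0.4},{"jaw":1,"travel":[95,-130,120],"roll":0.54},{"jaw":1,"travel":[120,-160,120],"roll":0.67},{"jaw":1,"travel":[145,-195,120],"roll":0.8},{"jaw":1,"travel":[165,-220,120],"roll":0.803},{"jaw":1,"travel":[180,-235,120],"roll":0.803},{"jaw":1,"travel":[180,-235,120],"roll":0.803}]'
python3 -m creep '[{"jaw":1,"travel":[0,0,0],"roll":0},{"jaw":1,"travel":[0,0,0],"roll":0}]'
python3 eyez.py w9;python3 pk.py w9; python3 tilt.py w9 613,95 645,-85
```

```text
time_s: 14.0
position: [0.4528, 0.2156, 0.1848]
tool_rot: [[0.811, -0.585, 0.002], [-0.585, -0.811, 0.0], [0.001, -0.001, -1.0]]
ft_force: [-1.7, -1.0, 7.9]
grip_width: 0.0288
gripper_force: 39.7
time_s: 15.2
position: [0.6337, -0.0217, 0.3035]
tool_rot: [[0.985, 0.174, 0.001], [0.174, -0.985, -0.0], [0.001, 0.001, -1.0]]
ft_force: [0.7, 0.1, -0.4]
grip_width: 0.0289
gripper_force: 40.2
time_s: 15.4
position: [0.6321, -0.0187, 0.3039]
tool_rot: [[0.984, 0.178, -0.0], [0.178, -0.984, 0.0], [-0.0, -0.0, -1.0]]
ft_force: [-0.4, -0.3, -0.2]
grip_width: 0.0287
gripper_force: 40.2
white [323. 319.] 37 32 depth pos [632.3 -18.6 140.8]
white [421. 239.] 21 21 depth pos [645.9 -85.   31.8]
white [166. 235.] 19 20 depth pos [614.9  95.3  25.9]
plane fit under tool
[-0.2047 -1.7591  0.1102] 6711
pocket [242. 230.] [622.6  41.3  50.2  30.4  10.1]
pocket [322. 226.] [633.5 -19.2  57.5  35.4  10.3]
pocket [401. 217.] [645.4 -84.7  66.7  38.2   9.6]
block [630.6   2.7 249.7  91.2 100.3]
613,95 892 tilt deg [-1.3  2.6] z 25.4 pct [23.3 25.6 26.7]
645,-85 1162 tilt deg [-0.   0.1] z 31.6 pct [30.5 31.6 32.8]
block top z 0.015545159605194148
```

```bash
python3 -m creep '[{"jaw":1,"travel":[2,-0.5,-40],"roll":0.003},{"jaw":1,"travel":[2,-0.5,-80],"roll":0.003},{"jaw":1,"travel":[2,-0.5,-97],"roll":0.003},{"jaw":1,"travel":[2,-0.5,-103],"roll":0.003},{"jaw":1,"travel":[2,-0.5,-107],"roll":0.003},{"jaw":1,"travel":[2,-0.5,-109.5],"roll":0.003},{"jaw":1,"travel":[2,-0.5,-109.5],"roll":0.003}]'
```

```text
time_s: 16.15
position: [0.6347, -0.0199, 0.1951]
tool_rot: [[0.984, 0.18, 0.001], [0.18, -0.984, -0.0], [0.001, 0.001, -1.0]]
ft_force: [0.4, -0.4, -0.4]
grip_width: 0.029
gripper_force: 40.2
```

```bash
python3 -m creep '[{"jaw":0.2,"travel":[0,0,0],"roll":0},{"jaw":0,"travel":[0,0,0],"roll":0},{"jaw":0,"travel":[0,0,0],"roll":0},{"jaw":0.0,"travel":[0,0,45],"roll":0},{"jaw":-0.4,"travel":[0,0,90],"roll":0},{"jaw":-1,"travel":[0,0,125],"roll":0},{"jaw":-1,"travel":[0,0,125],"roll":0},{"jaw":-1,"travel":[0,0,125],"roll":0}]'
python3 eyez.py w10; python3 tilt.py w10 613,95 634,-20 645,-85
python3 - <<'E'
from h import *
a=[(n,px) for n,px in(("top",(165,209)),("scene",(441,353)))]
A=[];B=[]
for n,px in a:
    c=camera_params(n);d=rays(c,px)[0];d/=np.linalg.norm(d);M=np.eye(3)-np.outer(d,d);A.append(M);B.append(M@c["extrinsics"][:3,3])
print("gauge top",np.linalg.lstsq(np.vstack(A),np.hstack(B),rcond=None)[0])
E
```

```text
time_s: 16.95
position: [0.6344, -0.02, 0.3197]
tool_rot: [[0.984, 0.18, 0.001], [0.18, -0.984, -0.0], [0.001, 0.0, -1.0]]
ft_force: [-0.5, 0.7, -0.9]
grip_width: 0.0851
gripper_force: 0.0
white [610. 357.] 28 32 depth pos [ 552.2 -363.9   19.5]
white [504. 328.] 36 39 depth pos [ 571.8 -203.5   14.8]
white [413. 236.] 20 20 depth pos [645.8 -84.8  31.8]
white [323. 234.] 21 20 depth pos [635.1 -20.1  29.9]
white [172. 232.] 17 19 depth pos [614.9  95.4  25.8]
plane fit under tool
[-0.1721 -0.45    0.0269] 1920
613,95 815 tilt deg [-1.   1.8] z 25.5 pct [23.1 25.6 26.9]
634,-20 1127 tilt deg [ 0.2 -0.2] z 29.7 pct [28.5 29.7 30.8]
645,-85 1050 tilt deg [0.1 0.3] z 31.6 pct [30.5 31.6 32.8]
block top z 0.015557088908583205
gauge top [0.56056597 0.35472044 0.12644208]
```

All three blanks are flat at the right heights (25.8, 29.9 and 31.8). Next, the gauge: its top is at about (560.5,354.7,126).

```bash
python3 -m creep '[{"jaw":-1,"travel":[-5,30,25],"roll":0},{"jaw":-1,"travel":[-13,70,50],"roll":-0.1},{"jaw":-1,"travel":[-22,110,50],"roll":-0.2},{"jaw":-1,"travel":[-31,150,50],"roll":-0.3},{"jaw":-1,"travel":[-40,190,50],"roll":-0.387},{"jaw":-1,"travel":[-49,230,50],"roll":-0.387},{"jaw":-1,"travel":[-58,270,50],"roll":-0.387},{"jaw":-1,"travel":[-66,310,50],"roll":-0.387},{"jaw":-1,"travel":[-73,345,50],"roll":-0.387},{"jaw":-1,"travel":[-79,372,50],"roll":-0.387},{"jaw":-1,"travel":[-79,372,50],"roll":-0.387},{"jaw":-1,"travel":[-79,372,50],"roll":-0.387}]'
python3 -m creep '[{"jaw":-1,"travel":[0,0,0],"roll":0}]' >/dev/null
python3 eyez.py w11; python3 - <<'E'
from h import *
P=np.load("pics/w11.npy")
for lo,hi in((.066,.08),(.118,.123),(.123,.15)):
    k=(P[...,2]>lo)&(P[...,2]<hi)&(np.hypot(P[...,0]-.56,P[...,1]-.354)<.05)
    Q=P[k]; print(lo,k.sum(),rect(Q) if k.sum()>20 else "", np.percentile(Q[:,2],[5,50,95]).round(4) if len(Q) else "")
E
```

```text
time_s: 18.2
position: [0.5556, 0.3522, 0.3675]
tool_rot: [[0.979, -0.204, -0.002], [-0.204, -0.979, -0.001], [-0.002, 0.002, -1.0]]
ft_force: [-0.6, -0.2, 0.9]
grip_width: 0.0852
gripper_force: 0.0
white [348. 328.] 12 10 depth pos [443.5 349.7  22. ]
white [310. 248.] 36 35 depth pos [561.9 356.8 125.3]
white [463. 154.] 49 52 depth pos [587.  215.6  17.5]
plane fit under tool
[-1.4601  2.8119  0.1168] 2085
0.066 1475 [562.  355.9  43.3  42.7 168.6] [0.0687 0.0743 0.0757]
0.118 118 [562.1 356.2  23.9  23.9  77.6] [0.1182 0.1216 0.1229]
0.123 1420 [562.2 356.1  23.9  23.7 168. ] [0.1235 0.125  0.1263]
```

View pics/w11.png

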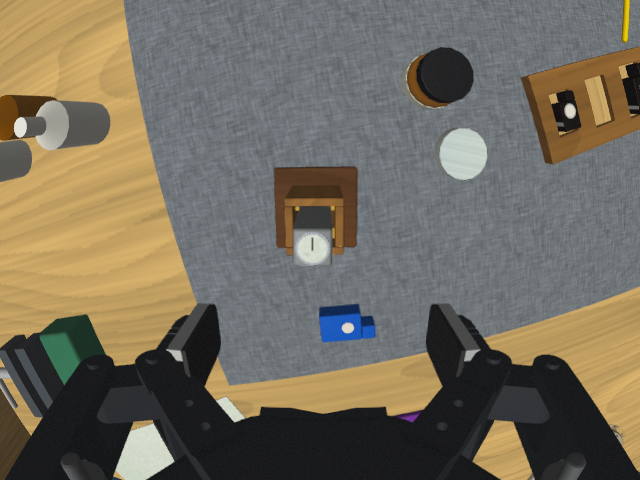

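The gauge dial is at (311,248) in the brown holder. Fit: handle 23.9 mm square at (562.1,356.1), tube 43 mm square at -11.5°, both matching the description.

```bash
python3 -m creep '[{"jaw":-1,"travel":[6.5,4,-30],"roll":-0.003},{"jaw":-1,"travel":[6.5,4,-70],"roll":-0.003},{"jaw":-1,"travel":[6.5,4,-100],"roll":-0.003},{"jaw":-1,"travel":[6.5,4,-112],"roll":-0.003},{"jaw":-1,"travel":[6.5,4,-112],"roll":-0.003},{"jaw":1,"travel":[6.5,4,-112],"roll":-0.003},{"jaw":1,"travel":[6.5,4,-112],"roll":-0.003},{"jaw":1,"travel":[6.5,4,-112],"roll":-0.003},{"jaw":1,"travel":[6.5,4,-112],"roll":-0.003},{"jaw":1,"travel":[6.5,4,-112],"roll":-0.003},{"jaw":1,"travel":[6.5,4,-112],"roll":-0.003},{"jaw":1,"travel":[6.5,4,-112],"roll":-0.003}]' 60
python3 -m creep '[{"jaw":1,"travel":[0,0,0],"roll":0},{"jaw":1,"travel":[0,0,0],"roll":0},{"jaw":1,"travel":[0,0,15],"roll":0},{"jaw":1,"travel":[0,0,30],"roll":0},{"jaw":1,"travel":[0,0,60],"roll":0},{"jaw":1,"travel":[0,0,100],"roll":0},{"jaw":1,"travel":[0,0,100],"roll":0}]'
python3 eyez.py w12
```

```text
time_s: 19.55
position: [0.5622, 0.3561, 0.2581]
tool_rot: [[0.978, -0.208, 0.001], [-0.208, -0.978, 0.001], [0.001, -0.001, -1.0]]
ft_force: [-0.8, 1.2, 5.2]
grip_width: 0.0234
gripper_force: 59.1
time_s: 20.25
position: [0.5622, 0.3562, 0.3628]
tool_rot: [[0.978, -0.207, 0.009], [-0.207, -0.978, 0.004], [0.008, -0.005, -1.0]]
ft_force: [-0.5, -0.0, 0.3]
grip_width: 0.0232
gripper_force: 58.9
white [318. 362.] 65 51 depth pos [563.8 357.  229.9]
white [473. 164.] 48 54 depth pos [587.  215.6  17.5]
plane fit under tool
[-0.4116 -1.0446  0.1811] 8148
```

```bash
python3 -m creep '[{"jaw":1,"travel":[0,-15,0],"roll":0},{"jaw":1,"travel":[0,-40,0],"roll":0},{"jaw":1,"travel":[0,-75,0],"roll":0},{"jaw":1,"travel":[0,-110,0],"roll":0},{"jaw":1,"travel":[0,-145,0],"roll":0},{"jaw":1,"travel":[0,-180,0],"roll":0},{"jaw":1,"travel":[0,-215,0],"roll":0},{"jaw":1,"travel":[0,-250,0],"roll":0},{"jaw":1,"travel":[0,-285,0],"roll":0},{"jaw":1,"travel":[0,-320,0],"roll":0},{"jaw":1,"travel":[0,-355,0],"roll":0},{"jaw":1,"travel":[0,-380,0],"roll":0}]'
python3 -m creep '[{"jaw":1,"travel":[0,-30,0],"roll":0},{"jaw":1,"travel":[0,-65,0],"roll":0},{"jaw":1,"travel":[-3,-100,0],"roll":0},{"jaw":1,"travel":[-5,-135,0],"roll":0},{"jaw":1,"travel":[-8,-170,0],"roll":0},{"jaw":1,"travel":[-10,-205,0],"roll":0},{"jaw":1,"travel":[-10,-240,-20],"roll":0},{"jaw":1,"travel":[-10,-275,-40],"roll":0},{"jaw":1,"travel":[-10,-305,-60],"roll":0},{"jaw":1,"travel":[-10,-330,-75],"roll":0},{"jaw":1,"travel":[-10,-341,-80],"roll":0},{"jaw":1,"travel":[-10,-341,-80],"roll":0}]'
python3 -m creep '[{"jaw":1,"travel":[0,0,0],"roll":0}]' 
python3 eyez.py w13; python3 - <<'E'
from h import *
a=[]
for n in("scene","top"):
    p,d=get_image(n);p=p[:,:,::-1].copy();cv2.imwrite(f"pics/{n}13.png",p)
    c=camera_params(n)
    w=np.array([.5524,-.3645,.06,1]);q=c["mtx"]@(np.linalg.inv(c["extrinsics"])@w)[:3];q=(q[:2]/q[2]).astype(int);print(n,q)
    a.append(cv2.resize(p[max(0,q[1]-50):q[1]+50,max(0,q[0]-65):q[0]+65],(400,308),interpolation=cv2.INTER_CUBIC))
cv2.imwrite("pics/g13.png",np.hstack(a))
E
```

```text
time_s: 21.5
position: [0.5613, -0.0268, 0.3554]
tool_rot: [[0.978, -0.209, -0.004], [-0.209, -0.978, 0.0], [-0.004, 0.0, -1.0]]
ft_force: [0.1, -0.2, -2.0]
grip_width: 0.0233
gripper_force: 59.0
time_s: 22.7
position: [0.5512, -0.3661, 0.2753]
tool_rot: [[0.978, -0.21, -0.003], [-0.21, -0.978, 0.002], [-0.003, -0.002, -1.0]]
ft_force: [-0.6, -0.4, -1.7]
grip_width: 0.0233
gripper_force: 59.0
time_s: 22.8
position: [0.552, -0.3643, 0.2774]
tool_rot: [[0.978, -0.207, -0.0], [-0.207, -0.978, 0.001], [-0.0, -0.001, -1.0]]
ft_force: [-0.6, -0.1, -0.1]
grip_width: 0.0231
gripper_force: 59.0
white [321. 360.] 65 52 depth pos [ 552.7 -364.4  144.6]
white [322. 247.] 16 14 depth pos [ 553.1 -364.7   19.9]
white [322. 242.] 68 54 depth pos [ 559.3 -367.    19.6]
plane fit under tool
[-2.7364  0.5884  0.1284] 8127
scene [165 189]
top [457 203]
```

View pics/g13.png

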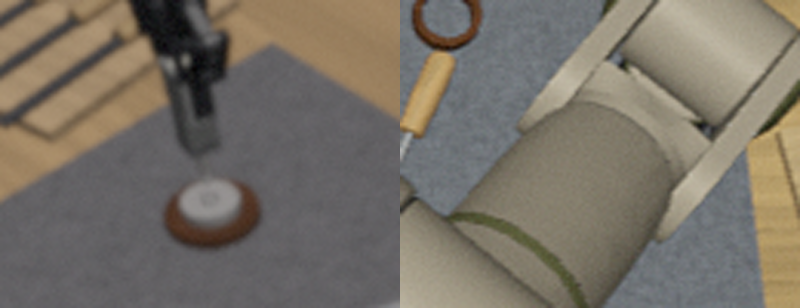

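The scene crop shows the gauge upright, its nose just above the pad's ring (tip at about (213,178), ring at (210,198)). Pressing.

```bash
python3 -m creep '[{"jaw":1,"travel":[0.5,-0.5,-8],"roll":0},{"jaw":1,"travel":[0.5,-0.5,-14],"roll":0},{"jaw":1,"travel":[0.5,-0.5,-18.5],"roll":0},{"jaw":1,"travel":[0.5,-0.5,-18.5],"roll":0},{"jaw":1,"travel":[0.5,-0.5,-18.5],"roll":0},{"jaw":1,"travel":[0.5,-0.5,-18.5],"roll":0},{"jaw":1,"travel":[0.5,-0.5,-18.5],"roll":0},{"jaw":1,"travel":[0.5,-0.5,-18.5],"roll":0},{"jaw":1,"travel":[0.5,-0.5,-18.5],"roll":0},{"jaw":1,"travel":[0.5,-0.5,-18.5],"roll":0}]'
python3 eyez.py w14 | head -2
```

```text
time_s: 23.95
position: [0.5527, -0.3655, 0.2588]
tool_rot: [[0.978, -0.208, 0.0], [-0.208, -0.978, 0.0], [0.0, -0.0, -1.0]]
ft_force: [0.2, 0.8, 0.1]
grip_width: 0.0234
gripper_force: 59.2
white [322. 359.] 67 53 depth pos [ 553.3 -365.6  125.9]
plane fit under tool
```

```bash
python3 -m creep '[{"jaw":1,"travel":[0,0,25],"roll":0},{"jaw":1,"travel":[0,10,65],"roll":0},{"jaw":1,"travel":[4,40,85],"roll":0},{"jaw":1,"travel":[8,75,85],"roll":0},{"jaw":1,"travel":[12,110,85],"roll":0},{"jaw":1,"travel":[17,145,85],"roll":0},{"jaw":1,"travel":[22,180,85],"roll":0},{"jaw":1,"travel":[27,215,85],"roll":0},{"jaw":1,"travel":[32,250,85],"roll":0},{"jaw":1,"travel":[37,285,85],"roll":0},{"jaw":1,"travel":[42,320,85],"roll":0},{"jaw":1,"travel":[47,350,85],"roll":0}]'
python3 -m creep '[{"jaw":1,"travel":[5,35,0],"roll":0},{"jaw":1,"travel":[10,70,0],"roll":0},{"jaw":1,"travel":[13,95,0],"roll":0},{"jaw":1,"travel":[15,110,-20],"roll":0},{"jaw":1,"travel":[15,111,-50],"roll":0},{"jaw":1,"travel":[15,111,-65],"roll":0},{"jaw":1,"travel":[15,111,-65],"roll":0},{"jaw":1,"travel":[15,111,-65],"roll":0}]'
python3 eyez.py w15; python3 tilt.py w15
```

```text
time_s: 25.2
position: [0.5996, -0.0139, 0.3436]
tool_rot: [[0.978, -0.207, -0.0], [-0.207, -0.978, -0.0], [-0.0, 0.0, -1.0]]
ft_force: [0.9, -0.6, -1.0]
grip_width: 0.0233
gripper_force: 59.1
time_s: 26.0
position: [0.6149, 0.0953, 0.2792]
tool_rot: [[0.978, -0.208, 0.001], [-0.208, -0.978, -0.0], [0.001, 0.0, -1.0]]
ft_force: [-0.7, -0.3, -1.6]
grip_width: 0.0235
gripper_force: 59.1
white [493. 186.] 20 24 depth pos [635.1 -20.1  29.8]
plane fit under tool
[-2.7694  0.6694  0.1316] 8064
block top z 0.015532105729858497
```

```bash
python3 -c "
import cv2;p=cv2.imread('pics/w15.png');cv2.imwrite('pics/w15c.png',cv2.resize(p[130:400,220:580],(720,540),interpolation=cv2.INTER_CUBIC))"
```

```text
(no output)
```

View pics/w15c.png

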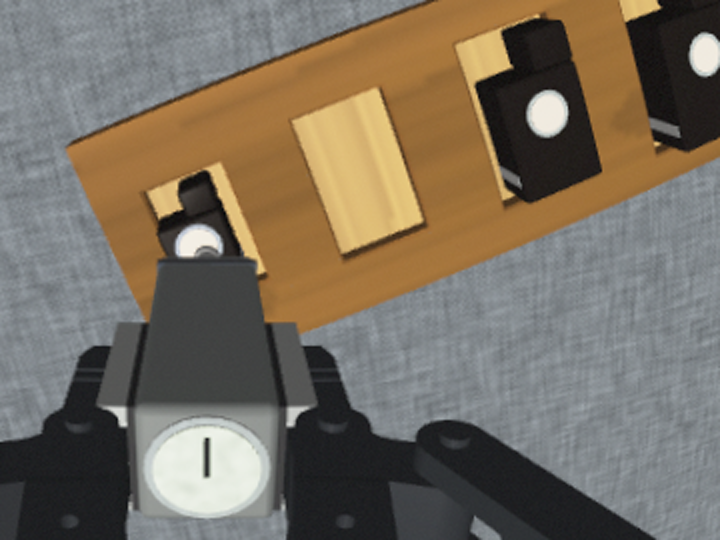

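The crop shows the tip just above frog1's eye (around (200,243)), about 1 mm to the right of centre. The pockets look in order.

```bash
python3 -m creep '[{"jaw":1,"travel":[0,1,-5],"roll":0},{"jaw":1,"travel":[0,1,-10],"roll":0},{"jaw":1,"travel":[0,1,-14],"roll":0},{"jaw":1,"travel":[0,1,-14],"roll":0},{"jaw":1,"travel":[0,1,-14],"roll":0},{"jaw":1,"travel":[0,1,-14],"roll":0},{"jaw":1,"travel":[0,1,-14],"roll":0},{"jaw":1,"travel":[0,1,-14],"roll":0},{"jaw":1,"travel":[0,1,-14],"roll":0},{"jaw":1,"travel":[0,1,-14],"roll":0}]'
python3 -m creep '[{"jaw":1,"travel":[0,0,20],"roll":0},{"jaw":1,"travel":[0,0,50],"roll":0},{"jaw":1,"travel":[5,-30,60],"roll":0},{"jaw":1,"travel":[10,-60,60],"roll":0},{"jaw":1,"travel":[15,-90,60],"roll":0},{"jaw":1,"travel":[20,-110,50],"roll":0},{"jaw":1,"travel":[20,-116,18],"roll":0},{"jaw":1,"travel":[20,-116,18],"roll":0},{"jaw":1,"travel":[20,-116,18],"roll":0}]'
python3 eyez.py w16
```

```text
time_s: 27.05
position: [0.6147, 0.0965, 0.2648]
tool_rot: [[0.978, -0.208, 0.0], [-0.208, -0.978, -0.0], [0.0, -0.0, -1.0]]
ft_force: [1.0, 0.8, 0.7]
grip_width: 0.0235
gripper_force: 59.3
time_s: 27.95
position: [0.6346, -0.0192, 0.2827]
tool_rot: [[0.978, -0.208, -0.001], [-0.208, -0.978, 0.001], [-0.002, -0.0, -1.0]]
ft_force: [0.1, -0.1, -1.4]
grip_width: 0.0231
gripper_force: 59.1
white [170. 307.] 19 19 depth pos [613.7  97.6  25.8]
white [323. 249.] 24 20 depth pos [636.4 -20.7  29.8]
white [422. 213.] 23 24 depth pos [646.  -84.8  31.8]
plane fit under tool
[-2.7898  0.4884  0.1349] 8109
```

```bash
python3 -m creep '[{"jaw":1,"travel":[0.5,-1,-5],"roll":0},{"jaw":1,"travel":[0.5,-1,-10],"roll":0},{"jaw":1,"travel":[0.5,-1,-13.5],"roll":0},{"jaw":1,"travel":[0.5,-1,-13.5],"roll":0},{"jaw":1,"travel":[0.5,-1,-13.5],"roll":0},{"jaw":1,"travel":[0.5,-1,-13.5],"roll":0},{"jaw":1,"travel":[0.5,-1,-13.5],"roll":0},{"jaw":1,"travel":[0.5,-1,-13.5],"roll":0},{"jaw":1,"travel":[0.5,-1,-13.5],"roll":0},{"jaw":1,"travel":[0.5,-1,-13.5],"roll":0}]'
python3 -m creep '[{"jaw":1,"travel":[0,0,20],"roll":0},{"jaw":1,"travel":[0,0,45],"roll":0},{"jaw":1,"travel":[5,-25,45],"roll":0},{"jaw":1,"travel":[9,-50,45],"roll":0},{"jaw":1,"travel":[10.5,-65,30],"roll":0},{"jaw":1,"travel":[10.5,-65,15],"roll":0},{"jaw":1,"travel":[10.5,-65,15],"roll":0},{"jaw":1,"travel":[10.5,-65,15],"roll":0}]'
python3 eyez.py w17; python3 tilt.py w17 614,97 635,-20
```

```text
time_s: 29.0
position: [0.6352, -0.0205, 0.2693]
tool_rot: [[0.978, -0.208, 0.0], [-0.208, -0.978, 0.0], [0.0, -0.0, -1.0]]
ft_force: [0.7, 1.3, 0.5]
grip_width: 0.0234
gripper_force: 59.3
time_s: 29.8
position: [0.6456, -0.0853, 0.2834]
tool_rot: [[0.978, -0.208, -0.002], [-0.208, -0.978, 0.001], [-0.002, -0.0, -1.0]]
ft_force: [-0.3, 0.3, -1.2]
grip_width: 0.0237
gripper_force: 59.1
white [108. 329.] 16 17 depth pos [613.6  97.7  25.9]
white [230. 283.] 22 21 depth pos [635.1 -20.3  29.8]
white [322. 249.] 24 20 depth pos [647.6 -85.1  32. ]
plane fit under tool
[-2.693   0.5326  0.1359] 8047
614,97 625 tilt deg [-1.9  4.7] z 25.3 pct [21.9 25.5 26.6]
635,-20 1222 tilt deg [-0.5 -0.1] z 29.6 pct [28.6 29.6 30.7]
block top z 0.015571445077126447
```

```bash
python3 -m creep '[{"jaw":1,"travel":[0.3,0.5,-5],"roll":0},{"jaw":1,"travel":[0.3,0.5,-9],"roll":0},{"jaw":1,"travel":[0.3,0.5,-12.5],"roll":0},{"jaw":1,"travel":[0.3,0.5,-12.5],"roll":0},{"jaw":1,"travel":[0.3,0.5,-12.5],"roll":0},{"jaw":1,"travel":[0.3,0.5,-12.5],"roll":0},{"jaw":1,"travel":[0.3,0.5,-12.5],"roll":0},{"jaw":1,"travel":[0.3,0.5,-12.5],"roll":0},{"jaw":1,"travel":[0.3,0.5,-12.5],"roll":0},{"jaw":1,"travel":[0.3,0.5,-12.5],"roll":0}]'
python3 -m creep '[{"jaw":1,"travel":[0,0,25],"roll":0},{"jaw":1,"travel":[0,0,60],"roll":0},{"jaw":1,"travel":[0,15,90],"roll":0},{"jaw":1,"travel":[-5,45,92],"roll":0},{"jaw":1,"travel":[-12,80,92],"roll":0},{"jaw":1,"travel":[-20,115,92],"roll":0},{"jaw":1,"travel":[-28,150,92],"roll":0},{"jaw":1,"travel":[-36,185,92],"roll":0},{"jaw":1,"travel":[-44,220,92],"roll":0},{"jaw":1,"travel":[-52,255,92],"roll":0},{"jaw":1,"travel":[-60,290,92],"roll":0},{"jaw":1,"travel":[-66,320,92],"roll":0}]'
```

```text
time_s: 30.85
position: [0.6459, -0.085, 0.2718]
tool_rot: [[0.978, -0.208, 0.0], [-0.208, -0.978, -0.0], [0.0, -0.0, -1.0]]
ft_force: [-0.1, 0.1, 0.3]
grip_width: 0.0232
gripper_force: 59.3
time_s: 32.05
position: [0.5793, 0.2366, 0.3635]
tool_rot: [[0.978, -0.207, -0.0], [-0.207, -0.978, -0.0], [-0.0, 0.0, -1.0]]
ft_force: [-0.5, -0.5, -2.1]
grip_width: 0.0231
gripper_force: 59.3
```

```bash
python3 -m creep '[{"jaw":1,"travel":[-5,35,0],"roll":0},{"jaw":1,"travel":[-10,70,0],"roll":0},{"jaw":1,"travel":[-14,100,0],"roll":0},{"jaw":1,"travel":[-17.5,121,0],"roll":0},{"jaw":1,"travel":[-17.5,121,0],"roll":0},{"jaw":1,"travel":[-17.5,121,0],"roll":0},{"jaw":1,"travel":[-17.5,121,0],"roll":0}]'
python3 eyez.py w18; python3 - <<'E'
from h import *
P=np.load("pics/w18.npy")
k=(P[...,2]>.066)&(P[...,2]<.08)&(np.hypot(P[...,0]-.562,P[...,1]-.356)<.04);print(k.sum(),rect(P[k]))
k=(P[...,2]>.222)&(P[...,2]<.24)&(np.hypot(P[...,0]-.562,P[...,1]-.356)<.02);print(k.sum(),rect(P[k]),np.median(P[k][:,2]))
E
```

```text
time_s: 32.75
position: [0.5628, 0.3551, 0.3636]
tool_rot: [[0.978, -0.209, -0.0], [-0.209, -0.978, -0.001], [-0.0, 0.001, -1.0]]
ft_force: [0.5, 0.1, -2.3]
grip_width: 0.0235
gripper_force: 59.2
white [606. 450.] 40 32 depth pos [ 72.4 -52.5  12.6]
white [318. 361.] 65 51 depth pos [563.1 355.3 230.8]
white [470. 161.] 49 53 depth pos [586.9 215.5  17.5]
plane fit under tool
[0.2081 0.037  0.1782] 8145
1551 [562.  356.   43.2  43.1 168.6]
6165 [562.9 355.9  33.8  25.1  76.7] 0.23017766908109197
```

```bash
python3 -m creep '[{"jaw":1,"travel":[-0.6,1,-30],"roll":0},{"jaw":1,"travel":[-0.6,1,-60],"roll":0},{"jaw":1,"travel":[-0.6,1,-75],"roll":0},{"jaw":1,"travel":[-0.6,1,-85],"roll":0},{"jaw":1,"travel":[-0.6,1,-95],"roll":0},{"jaw":1,"travel":[-0.6,1,-102],"roll":0},{"jaw":1,"travel":[-0.6,1,-105],"roll":0},{"jaw":1,"travel":[-0.6,1,-105],"roll":0}]'
```

```text
time_s: 33.6
position: [0.5619, 0.357, 0.2588]
tool_rot: [[0.978, -0.208, 0.0], [-0.208, -0.978, 0.0], [0.0, -0.0, -1.0]]
ft_force: [0.1, 0.8, -1.5]
grip_width: 0.0233
gripper_force: 59.2
```

```bash
python3 -m creep '[{"jaw":1,"travel":[0,0,-0.8],"roll":0},{"jaw":0.3,"travel":[0,0,-0.8],"roll":0},{"jaw":-0.3,"travel":[0,0,-0.8],"roll":0},{"jaw":-1,"travel":[0,0,-0.8],"roll":0},{"jaw":-1,"travel":[0,0,-0.8],"roll":0},{"jaw":-1,"travel":[0,0,-0.8],"roll":0},{"jaw":-1,"travel":[0,0,30],"roll":0},{"jaw":-1,"travel":[0,0,75],"roll":0},{"jaw":-1,"travel":[0,0,115],"roll":0},{"jaw":-1,"travel":[0,0,115],"roll":0},{"jaw":-1,"travel":[0,0,115],"roll":0}]'
python3 eyez.py w19; python3 - <<'E'
from h import *
P=np.load("pics/w19.npy")
for lo,hi in((.066,.08),(.118,.15)):
    Q=P[(P[...,2]>lo)&(P[...,2]<hi)&(np.hypot(P[...,0]-.562,P[...,1]-.356)<.05)];print(rect(Q),np.percentile(Q[:,2],[5,50,95]).round(4))
E
python3 -m creep '[{"jaw":-1,"travel":[0,-20,0],"roll":0},{"jaw":-1,"travel":[5,-55,0],"roll":0.1},{"jaw":-1,"travel":[10,-90,0],"roll":0.2},{"jaw":-1,"travel":[15,-130,0],"roll":0.3},{"jaw":-1,"travel":[20,-170,0],"roll":0.38},{"jaw":-1,"travel":[25,-210,0],"roll":0.38},{"jaw":-1,"travel":[30,-250,0],"roll":0.38},{"jaw":-1,"travel":[40,-290,0],"roll":0.38},{"jaw":-1,"travel":[50,-320,0],"roll":0.38},{"jaw":-1,"travel":[50,-330,0],"roll":0.38},{"jaw":-1,"travel":[50,-330,0],"roll":0.38},{"jaw":-1,"travel":[50,-330,0],"roll":0.38}]'
python3 eyez.py w20; python3 tilt.py w20 613,97 635,-20 646,-85; python3 -c "
import cv2;p=cv2.imread('pics/w20.png');cv2.imwrite('pics/w20c.png',cv2.resize(p[120:320,90:510],(800,381),interpolation=cv2.INTER_CUBIC))"
```

```text
time_s: 34.7
position: [0.5617, 0.3569, 0.3743]
tool_rot: [[0.978, -0.208, 0.001], [-0.208, -0.978, 0.001], [0.001, -0.001, -1.0]]
ft_force: [-0.2, 0.5, -1.4]
grip_width: 0.0854
gripper_force: 0.0
white [355. 329.] 12 11 depth pos [443.6 349.7  21.9]
white [320. 253.] 34 33 depth pos [561.9 357.7 125.3]
white [468. 159.] 47 51 depth pos [586.9 215.5  17.5]
plane fit under tool
[-3.1258  0.6475  0.1244] 2311
[562.1 355.9  42.5  42.5  78.6] [0.0692 0.0743 0.0757]
[562.  357.1  23.7  23.6  78.4] [0.1223 0.125  0.1263]
time_s: 35.95
position: [0.6116, 0.028, 0.373]
tool_rot: [[0.985, 0.171, -0.002], [0.171, -0.985, 0.001], [-0.001, -0.001, -1.0]]
ft_force: [-0.4, -0.1, 0.7]
grip_width: 0.0851
gripper_force: 0.0
white [518. 298.] 48 54 depth pos [ 558.1 -194.9   14.8]
white [456. 203.] 16 16 depth pos [645.9 -84.8  31.8]
white [383. 200.] 17 17 depth pos [635.  -20.1  29.8]
white [245. 201.] 17 17 depth pos [613.6  97.7  25.8]
white [130. 208.] 41 48 depth pos [587.2 214.7  17.5]
plane fit under tool
[-0.0662 -0.3453  0.0115] 1278
613,97 667 tilt deg [-0.9  1.2] z 25.5 pct [24.1 25.5 26.8]
635,-20 805 tilt deg [-1.2 -0.2] z 29.6 pct [28.3 29.6 30.9]
646,-85 702 tilt deg [0.2 0.2] z 31.6 pct [30.5 31.7 32.8]
block top z 0.015526696869546053
```

View pics/w20c.png

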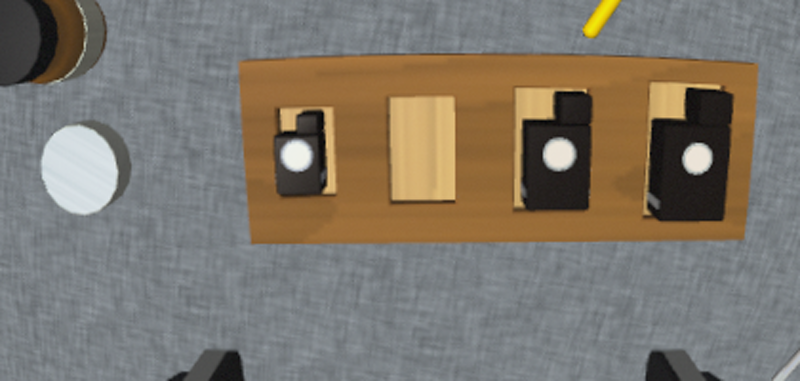

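The final view shows the blanks flat in pockets 1, 3 and 4, with eyes at crop pixels (296,155), (559,154) and (697,158). Pocket 2 is empty because frog2 is absent. The gauge is fully home (top z 125) and the jar is standing.

```bash
python3 -c "
from rig import *
print(close_job())"
```

```text
the job is handed in; nothing more can be done
None
```

The job is handed in: the three blanks on the bench (frog1, frog3 and frog4; I saw no frog2) lie flat in their pockets, the gauge was zeroed and then pressed on each eye from smallest to largest, it is back fully home in its holder, and the jar is still standing.

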